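# Prime the hand lubricator and hold its lid open for topping up

## Task

Prime the lubricator: with its lid still shut, give the hand lever at least three full strokes, each one down to the stop and right back up to rest. Then, with the lever left at rest, lift the self-closing tank lid by its handle to 60 degrees and keep holding it there with the fingers so that I can top up the oil; finish while still holding it, do not let go. Leave the other things on the bench where they are.

Things in the scene. Friction and masses are not known exactly. Their poses are not given: they have to be found in the camera images.
- lubricator: Hand oil lubricator bolted to the bench (250 x 360 mm base plate): grey steel tank 170 (x) x 200 (y) x 112 mm under a hinged grey lid; aluminium pump, hand lever and round gauge on its right. Fixed; place and yaw vary. Origin on the bench under the tank's centre; x points from its front (lid handle, lever grip, sight glass) to its rear (lid hinge), y to its left, z up.
- lever (a joint): Angle of the pump's hand lever, rad: 0 = up at rest (rising 29 degrees from the pivot to the front), 0.72 = down at the stop (12 degrees below level). It turns about the lubricator's y axis. A spring returns it to 0 in about half a second when let go; pressing the grip takes about 3 N at the top, 8 N at the bottom, plus 2 N per rad/s.
- lever_grip (a point): Centre of the lever's black rubber grip: a round bar 30 mm thick, 110 mm long, in line with the lever and pointing to the front. The point is on the grip's axis, 250 mm from lever_pivot, about 285 mm above the bench at rest and 110 mm when down; the grip ends 55 mm further out. It can be pushed down from above.
- lever_pivot (a point): Pivot pin of the lever, fixed: 60 mm behind and 165 mm to the right of the tank's centre, 165 mm above the bench.
- lid (a joint): Opening angle of the tank's lid, rad: 0 = shut and level, 1.047 = 60 degrees, stop at 1.75; the front edge goes up. A hinge spring and its weight (about 0.45 kg) always shut it: it needs about 2.5 to 4 N across the handle's arc at any angle and never stays open by itself.
- lid_handle (a point): Centre of the lid's T handle: dark steel round bar, 44 mm long along the lubricator's y, 16 mm thick, on a neck 18 mm wide, 32 mm before the lid's front edge. Its axis is 214 mm from the hinge axis, level with it when shut, 125 mm above the bench; free space beside and below. Pinch it from above across its two ends, so that the lid pivots between the pads, or lift from beneath.
- lid_hinge (a point): Middle of the lid's hinge axis, fixed, along the lubricator's y, at the tank's rear top edge: 88 mm behind the tank's centre, 124 mm above the bench.
- valve_block: Bystander: machined aluminium valve block 60 x 90 x 40 mm with a brass plug and a steel cartridge on top, 66 mm high in all, lying in front of the tank. Origin under its centre.
- spanner: Bystander: steel open-end spanner, 170 mm long, flat on the bench below the lever. Origin under its middle.
- oil_can: Bystander: steel oil can with conical top, wire handle and thin bent spout, 76 mm across, 180 mm high. Origin under its centre.
- tape_roll: Bystander: roll of black tape, 100 mm across, 25 mm high. Origin under its centre.
- fittings_bin: Bystander: white plastic bin with brass fittings, 100 x 150 x 55 mm. Origin under its centre.
- end_flange: Bystander: turned steel end flange, 60 mm across and 62 mm high, standing. Origin under its centre.
- screwdriver: Bystander: screwdriver, 190 mm long, lying. Origin under its middle.

How it is judged:
By the outcome, as a careful person would: the job done as asked, in the order asked, and still so for the second after the job is handed in, while the arm keeps its last pose, push and grip.
It also fails if it takes over 72 s, if anything falls off the work surface, if the arm or the gripper's body presses on something with over 40 N, if the wrist force passes 120 N, or if a joint passes its speed limit or range.

## Robot

A 6-joint arm with a two-finger parallel gripper is mounted at the origin on the work surface. World frame = base frame: x ahead of the robot, y to its left, z up, the work surface at z = 0. Lengths are in m, angles in rad, forces in N, time in s.
With the tool pointing down it reaches from about 0.375 to 0.925 m from the base axis. Payload 5.7 kg.
Tool frame: the origin (TCP) lies midway between the tips of the shut fingers; the grasp point (between the pads) lies 19 mm behind it; z points along the fingers, x is the direction in which the jaws open and shut, and the axes are right-handed (so a half turn about z gives the same grasp; the last joint's range is limited). The gripper opens to 88 mm and grips with 3 to 60 N. Pads are 20 mm wide; open, the fingers measure 115 mm over their backs; the gripper's body (75 mm by 178 mm) begins 61 mm behind the grasp point.
Start: joints at [-1.331, 0.359, 1.51, -0, 1.272, -0.115], TCP at [0.208, -0.563, 0.223] pointing down, gripper open.
Joint ranges: [-2.97, 2.97], [-1.01, 2.36], [0.21, 2.38], [-0.96, 4.11], [0.2, 2.71], [-2.98, 2.98]. Speed limits (rad/s): [2.39, 2.39, 3.14, 3.14, 3.14, 3.14].

## Interface

Orientations are given as a unit quaternion [x, y, z, w].
In Python, from bench import move_ptp, servo_line, goto_joints, move_gripper, sleep, inverse_kinematics, capture, PlanningError, close_job, spot_in, silhouettes, current_clock, current_joint_pos, current_qvel, current_joint_torque, current_position, current_orientation, current_force, current_torque, current_finger_gap gives the robot as it stands. Calls block until the motion is done:
- move_ptp(position, orientation): joint-space move of the TCP to a pose.
- servo_line(position, orientation=None, rate=0.15, contact_N=None): straight line of the TCP; orientation=None keeps the orientation; rate is the mean speed in m/s. With contact_N (N) it stops when the force on the tool has changed by that much, and returns True; else False.
- goto_joints(angles): joint-space move.
- move_gripper(opening): finger opening in m; the grip force is fixed at half the most; returns when the fingers have stopped.
- sleep(seconds).
- inverse_kinematics(position, orientation): joint angles nearest the present ones, or None.
- capture(name): name is "side" or "top"; returns a dict with "image" (384x512x3 uint8, blue, green, red), "range_z" (384x512 float32, m along the optical axis (not along the pixel's ray), 0 where there is no reading), "intrinsics" (3x3 intrinsics, pixels), "k1" (the pictures are not rectified: a ray, as slopes to the right and down, at radius r is drawn at 1 + k1 r^2 times it, then the intrinsics apply), "R" (3x3) and "t" (3): a world point X has camera coordinates R X + t. Camera axes: x right, y down, z forward; pixel columns grow to the right and rows downward; lengths in m; the calibration is good to about 2 mm. A picture is of the moment at which its call begins.
A pose or a line that the arm cannot do raises PlanningError and nothing moves.
- close_job(): hands the job in, once; it reports no verdict.
Trained networks look in the newest picture that a camera, given by its name, has taken for a name from the list of things; names that differ only in an ending like _2 or _b are one class to them, and where a whole thing is asked for, a point or a joint stands for the part that bears it (a point fixed in the world has none). Each returns a list of dicts, best first, with "conf" (0 to 1); they miss things now and then, are a little off and sometimes report something else, mostly with a low value. They report only what shows in the picture. A call takes as long as a camera call.
- spot_in(camera, query): "xy" ([column, row] in pixels, amid what is visible of it).
- silhouettes(camera, query): "region" (384x512 bool, what is visible of it) and "xy" ([column, row] in pixels, amid what is visible of it).
Readings, each from a call of its own:
- current_clock(): time.
- current_joint_pos(): joint angles.
- current_qvel(): joint speeds.
- current_joint_torque(): joint torques, N m.
- current_position(): TCP position.
- current_orientation(): TCP orientation.
- current_force(): force on the tool from outside, world axes, zero at the start.
- current_torque(): the same for the moment, N m.
- current_finger_gap(): finger opening in m.
Only numpy, scipy, OpenCV 4.12 (cv2) and the standard library are available. Lean on these libraries where they do the work, as an engineer would, in place of code of your own. Each camera call takes 0.05 s, during which the arm holds its last target. There are 200 camera calls.

## Working session

There is one attempt and no reset: what is moved stays moved. The work goes in short steps, each a Python script; the robot and the scene stay as the last script left them, time stands still between calls to the robot, and variables do not carry over. Pictures are saved under pics/ and viewed, about 8 in all and at most 12, crops included, and the job is handed in when it is done.

```bash
mkdir -p pics; ls; cat > h.py <<'E'
from bench import *
import numpy as np, cv2
def pix2world(c,uv,z):
    K=c["intrinsics"]; d=np.array([(uv[0]-K[0,2])/K[0,0],(uv[1]-K[1,2])/K[1,1]])
    s=d.copy()
    for _ in range(8): s=d/(1+c["k1"]*(s@s))
    return c["R"].T@(np.array([s[0],s[1],1])*z-c["t"])
def cloud(c,mask):
    vs,us=np.nonzero(mask&(c["range_z"]>0))
    return np.array([pix2world(c,(u,v),c["range_z"][v,u]) for u,v in zip(us,vs)])
E
python3 - <<'E'
from h import *
print(current_clock())
for n in("side","top"):
    c=capture(n); cv2.imwrite(f"pics/{n}0.png",c["image"]); np.savez(f"{n}0.npz",**c)
    print(n,"cam pos",-c["R"].T@c["t"])
    for q in ["lubricator","lever","lever_grip","lid","lid_handle","valve_block","oil_can"]:
        r=silhouettes(n,q)
        for k in r[:2]:
            p=cloud(c,k["region"]); print(q,round(k["conf"],2),np.round(k["xy"]),k["region"].sum(),np.round(np.median(p,0),3) if len(p) else None)
            np.save(f"m_{n}_{q}.npy",r[0]["region"])
print(current_clock())
E
python3 -c "
import cv2,numpy as np
cv2.imwrite('pics/both.png',cv2.resize(np.vstack([cv2.imread('pics/side0.png'),cv2.imread('pics/top0.png')]),None,fx=.78,fy=.78))"
```

```text
pics
0.0
side cam pos [-0.0278434   0.82815692  1.011024  ]
lubricator 0.9 [235. 215.] 7916 [0.604 0.044 0.112]
lever 0.86 [288. 156.] 572 [ 0.519 -0.116  0.271]
lever_grip 0.68 [290. 156.] 579 [ 0.525 -0.116  0.268]
lever_grip 0.34 [279. 265.] 704 [0.412 0.101 0.039]
lid 0.91 [230. 207.] 2915 [0.628 0.05  0.127]
lid_handle 0.91 [228. 210.] 2913 [0.628 0.052 0.127]
valve_block 0.63 [279. 267.] 772 [0.414 0.1   0.039]
oil_can 0.73 [344. 175.] 558 [ 0.437 -0.395  0.058]
top cam pos [ 0.38363305 -0.01011961  1.14539997]
lubricator 0.75 [280. 180.] 8652 [ 0.618 -0.022  0.126]
lever 0.89 [319. 201.] 840 [ 0.512 -0.122  0.282]
lever_grip 0.59 [320. 203.] 870 [ 0.516 -0.123  0.279]
lid 0.86 [255. 171.] 4356 [0.634 0.039 0.127]
lid_handle 0.84 [259. 172.] 4356 [0.634 0.039 0.127]
lid_handle 0.28 [319. 200.] 813 [ 0.516 -0.122  0.281]
valve_block 0.85 [247. 248.] 621 [0.42  0.08  0.041]
oil_can 0.87 [408. 237.] 763 [ 0.44  -0.408  0.073]
0.8
```

View pics/both.png

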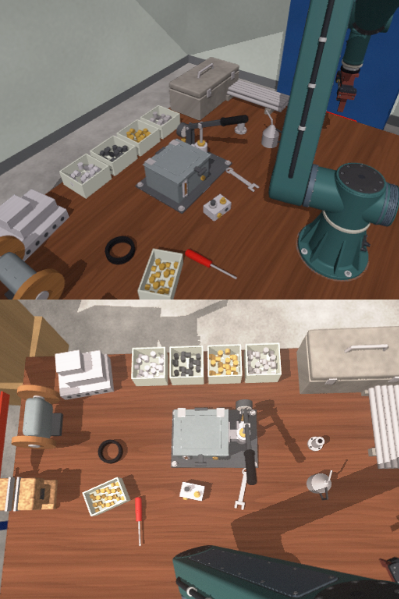

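The two views show the lubricator at about (280,180) in the top picture, with its lid left and its lever right and the grip near (320,200). The valve block is in front and the oil can sits well to the right. Next I'll fit the pose.

```bash
python3 - <<'E'
from h import *
from types import SimpleNamespace
cs={n:dict(np.load(f"{n}0.npz")) for n in("side","top")}
for n,c in cs.items():
    p=cloud(c,np.load(f"m_{n}_lid.npy"))
    t=p[abs(p[:,2]-.127)<.02]
    r=cv2.minAreaRect((t[:,:2]*1000).astype(np.float32)); print(n,"lid",r, np.percentile(t[:,2],[5,50,95]))
    print(np.round(cv2.boxPoints(r)))
    g=cloud(c,np.load(f"m_{n}_lever.npy")); g=g[g[:,2]>.15]
    m=np.median(g,0); u=np.linalg.svd(g-m)[2][0]; print("lever",m,u,"yaw",np.degrees(np.arctan2(-u[1]*np.sign(-u[0])*1,abs(u[0]))), "ext",((g-m)@u).min(),((g-m)@u).max())
im=cs["top"]["image"][120:270,200:360]
cv2.imwrite("pics/crop.png",cv2.resize(im,None,fx=4,fy=4,interpolation=cv2.INTER_CUBIC))
E
```

```text
side lid ((621.0736694335938, 37.531761169433594), (217.97451782226562, 223.6621551513672), 88.5872573852539) [0.12117996 0.12698113 0.13067266]
[[507. -69.]
 [730. -74.]
 [736. 144.]
 [512. 149.]]
lever [ 0.51901033 -0.11611357  0.27075104] [ 0.87241373 -0.03363077 -0.48760973] yaw -2.207607750440777 ext -0.09584409621122453 0.20635749729631392
top lid ((621.8888549804688, 39.52308654785156), (209.5724334716797, 221.61111450195312), 89.37955474853516) [0.12326452 0.1271838  0.13094826]
[[510. -64.]
 [732. -66.]
 [734. 143.]
 [512. 146.]]
lever [ 0.511533   -0.12209004  0.28261749] [-0.87453327  0.01521349  0.48472685] yaw -0.9966243149938765 ext -0.2309426537578034 0.08346906914963044
```

View pics/crop.png

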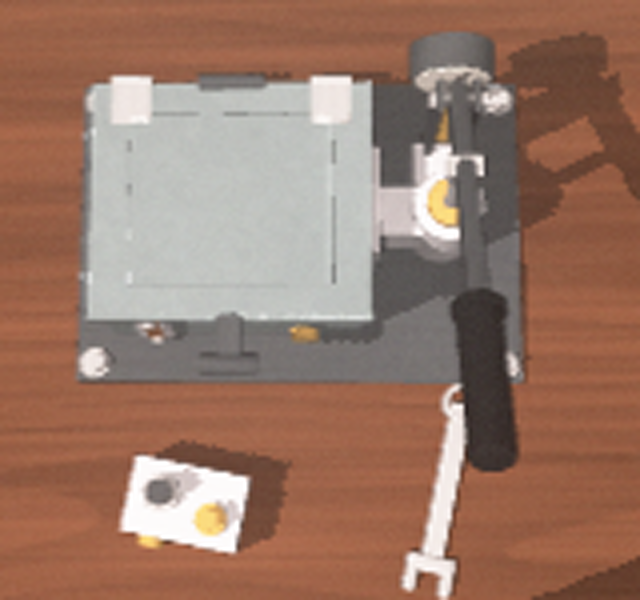

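The crop shows the T handle at crop (230,360), the grip from (480,300) to (490,465), and the yaw near −1°. I'll refine the handle and grip positions from depth, then check IK along both arcs.

```bash
cat >> h.py <<'E'
from scipy.spatial.transform import Rotation as Rn
E
python3 - <<'E'
from h import *
c=dict(np.load("top0.npz"))
m=np.zeros((384,512),bool); m[204:217,246:270]=1
p=cloud(c,m); p=p[(p[:,2]>.105)&(p[:,2]<.15)]
b=p[p[:,0]<.525]; print("handle",len(b),b.min(0),b.max(0),np.median(b,0)); 
g=cloud(c,np.load("m_top_lever.npy")); g=g[g[:,2]>.15]
im=c["image"]
for lo in np.arange(.42,.72,.03):
    s=g[(g[:,0]>=lo)&(g[:,0]<lo+.03)]
    if len(s): print(round(lo,2),len(s),s.mean(0).round(3),"y",s[:,1].min().round(3),s[:,1].max().round(3),"zmax",s[:,2].max().round(3))
# plate/tank front-edge yaw from lid: left/right edges of lid top
l=cloud(c,np.load("m_top_lid.npy")); l=l[abs(l[:,2]-.127)<.012]
xs=np.arange(.55,.70,.01); 
R=[(l[abs(l[:,0]-x)<.005][:,1].min(),l[abs(l[:,0]-x)<.005][:,1].max()) for x in xs]; R=np.array(R)
print("edge slopes deg",np.degrees(np.polyfit(xs,R[:,0],1)[0]),np.degrees(np.polyfit(xs,R[:,1],1)[0]),R.mean(0))
ys=np.arange(-.04,.12,.01)
F=np.array([l[abs(l[:,1]-y)<.005][:,0].max() for y in ys]); print("rear slope",np.degrees(np.polyfit(ys,F,1)[0]),F.mean())
F=np.array([l[(abs(l[:,1]-y)<.005)][:,0].min() for y in ys]); print(F.round(3))
E
```

```text
handle 75 [0.51107037 0.020298   0.12401929] [0.52338103 0.06121941 0.13627768] [0.51676781 0.04076894 0.13137079]
0.42 110 [ 0.44  -0.121  0.316] y -0.137 -0.107 zmax 0.326
0.45 151 [ 0.465 -0.121  0.308] y -0.136 -0.107 zmax 0.321
0.48 135 [ 0.495 -0.121  0.291] y -0.137 -0.108 zmax 0.306
0.51 139 [ 0.525 -0.121  0.274] y -0.14 -0.107 zmax 0.289
0.54 61 [ 0.554 -0.123  0.259] y -0.131 -0.112 zmax 0.274
0.57 53 [ 0.584 -0.123  0.24 ] y -0.129 -0.118 zmax 0.25
0.6 56 [ 0.616 -0.124  0.222] y -0.132 -0.118 zmax 0.236
0.63 36 [ 0.645 -0.125  0.208] y -0.13 -0.119 zmax 0.217
0.66 40 [ 0.674 -0.124  0.191] y -0.13 -0.119 zmax 0.201
0.69 29 [ 0.7   -0.125  0.176] y -0.132 -0.12 zmax 0.186
edge slopes deg -1.1790540238337455 -0.7916461475233545 [-0.06360849  0.14253519]
rear slope 1.2526445150815304 0.72947852635016
[0.549 0.549 0.549 0.55  0.55  0.55  0.514 0.511 0.511 0.512 0.511 0.551
 0.551 0.552 0.552 0.552]
```

```bash
cat >> h.py <<'E'
YAW=np.radians(-1.0); O=np.array([.645,.0386,0]); Rz=Rn.from_euler('z',YAW)
def L(x,y,z): return O+Rz.apply([x,y,z])
def Q(tilt=0,flip=1):
    # z down, x along flip*lub y; tilt leans the tool's z toward the rear (+x) as it points down
    xx=np.array([0,flip,0.]); zz=np.array([np.sin(tilt),0,-np.cos(tilt)])
    return (Rz*Rn.from_matrix(np.c_[xx,np.cross(zz,xx),zz])).as_quat()
def grip_pt(a,off=.015,r=.25): # TCP pressing on top of the grip bar at lever angle a
    e=np.radians(29)-a
    return L(.06-r*np.cos(e)-0*off, -.163, .165+r*np.sin(e)+off/np.cos(e))
def lid_pt(a,tilt=0,d=.019): # TCP with grasp point on handle
    g=L(.088-.214*np.cos(a),0,.1245+.214*np.sin(a))
    return g+d*Rz.apply([np.sin(tilt),0,-np.cos(tilt)])
E
python3 - <<'E'
from h import *
np.set_printoptions(precision=2,suppress=True)
print(grip_pt(0),grip_pt(.72),lid_pt(0),lid_pt(1.047))
for f in(1,-1):
    print(f,[inverse_kinematics(grip_pt(a),Q(0,f)) for a in(-.15,0,.4,.75)])
    print([[inverse_kinematics(lid_pt(a,t),Q(t,f)) for a in(0,.5,1.07)] for t in(0,.3)])
E
```

```text
[ 0.48 -0.12  0.3 ] [ 0.46 -0.12  0.13] [0.52 0.04 0.11] [0.63 0.04 0.29]
1 [array([-0.37,  0.15,  1.51, -0.  ,  1.48, -1.92]), array([-0.39,  0.14,  1.61, -0.  ,  1.39, -1.94]), array([-0.41,  0.19,  1.8 , -0.  ,  1.15, -1.96]), array([-0.4 ,  0.31,  1.89, -0.  ,  0.94, -1.96])]
[[array([-0.05,  0.39,  1.81, -0.  ,  0.94, -1.61]), array([-0.05,  0.3 ,  1.64, -0.  ,  1.2 , -1.61]), array([-0.05,  0.35,  1.34, -0.  ,  1.45, -1.6 ])], [array([-0.06,  0.29,  2.05,  0.03,  0.5 , -1.64]), array([-0.06,  0.16,  1.88,  0.02,  0.8 , -1.63]), array([-0.05,  0.2 ,  1.59,  0.01,  1.04, -1.61])]]
-1 [array([-0.37,  0.15,  1.51, -0.  ,  1.48,  1.22]), array([-0.39,  0.14,  1.61, -0.  ,  1.39,  1.2 ]), array([-0.41,  0.19,  1.8 , -0.  ,  1.15,  1.18]), array([-0.4 ,  0.31,  1.89, -0.  ,  0.94,  1.18])]
[[array([-0.05,  0.39,  1.81, -0.  ,  0.94,  1.53]), array([-0.05,  0.3 ,  1.64, -0.  ,  1.2 ,  1.54]), array([-0.05,  0.35,  1.34, -0.  ,  1.45,  1.54])], [array([-0.06,  0.29,  2.05,  0.03,  0.5 ,  1.5 ]), array([-0.06,  0.16,  1.88,  0.02,  0.8 ,  1.52]), array([-0.05,  0.2 ,  1.59,  0.01,  1.04,  1.53])]]
```

```bash
cat >> h.py <<'E'
def stroke(last=.85):
    for a in(0.0,.22,.44,.62): servo_line(grip_pt(a),rate=.15)
    hit=servo_line(grip_pt(last),rate=.05,contact_N=15)
    z=current_position(); print("stop",hit,z.round(4),"pred",grip_pt(.72).round(4),"F",np.round(current_force(),1),round(current_clock(),2))
    if hit: sleep(.2)
    return hit
def up():
    for a in(.5,.25,0.0): servo_line(grip_pt(a),rate=.2)
    servo_line(grip_pt(0)+[0,0,.03],rate=.15); sleep(.4)
    print("up F",np.round(current_force(),1),round(current_clock(),2))
E
python3 - <<'E'
from h import *
p=current_position(); servo_line(p+[0,0,.17],rate=.3); move_gripper(0)
move_ptp(grip_pt(0)+[0,0,.06],Q(0,-1)); print(current_clock(),current_force())
servo_line(grip_pt(0)+[0,0,.02],rate=.15)
hit=servo_line(grip_pt(0.05),rate=.04,contact_N=2); print("touch",hit,current_position(),grip_pt(0))
stroke()
c=capture("side"); cv2.imwrite("pics/s1.png",cv2.resize(c["image"][80:280,150:400],None,fx=2.4,fy=2.4))
r=spot_in("side","lever_grip"); print(r[:1])
E
```

```text
4.7417 [ 0.1553213  -0.10725821  0.73197066]
touch True [ 0.48012843 -0.12158497  0.30551436] [ 0.48352449 -0.12160626  0.30335272]
stop True [ 0.4577 -0.1215  0.1261] pred [ 0.4579 -0.1212  0.1273] F [-6.5  0.9 21.7] 8.08
[{'xy': [284.2, 188.9], 'conf': 0.8}]
```

View pics/s1.png

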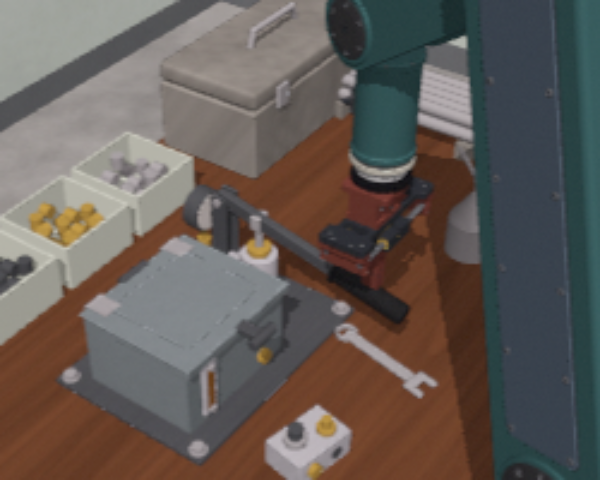

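The picture shows the lever pressed down level under the shut fingers, with the grip ending near (400,310) and the lid shut. The force rise and height both match the stop. I'll finish this stroke and do three more.

```bash
python3 - <<'E'
from h import *
def lev():
    c=capture("top"); r=silhouettes("top","lever")
    if r:
        g=cloud(c,r[0]["region"]); g=g[(abs(g[:,0]-.465)<.015)&(abs(g[:,1]+.121)<.03)]; print("grip top z@.465",np.percentile(g[:,2],[50]) if len(g) else None,len(g))
up(); lev()
for _ in range(3):
    stroke(); up()
servo_line(grip_pt(0)+[0,0,.1],rate=.2); move_gripper(.07)
move_ptp(lid_pt(0)+[0,0,.14],Q(0,-1)); lev(); 
servo_line(lid_pt(0)+[0,0,.06],rate=.15)
print(current_clock(),current_position(),lid_pt(0),current_finger_gap())
for n in("top","side"):
    c=capture(n); cv2.imwrite(f"pics/l_{n}.png",cv2.resize(c["image"][100:280,180:380],None,fx=3,fy=3))
E
python3 -c "
import cv2,numpy as np
cv2.imwrite('pics/l2.png',cv2.resize(np.hstack([cv2.imread('pics/l_%s.png'%n) for n in('top','side')]),(800,360)))"
```

```text
up F [ 0.6 -0.2 -0.2] 10.51
grip top z@.465 [0.31345883] 50
stop True [ 0.4577 -0.1215  0.1262] pred [ 0.4579 -0.1212  0.1273] F [-6.5 -0.1 21.8] 13.12
up F [-0.8 -0.1 -0.6] 15.44
stop True [ 0.4576 -0.1216  0.1262] pred [ 0.4579 -0.1212  0.1273] F [-5.9  0.5 21.8] 17.95
up F [1.  0.7 0.2] 20.27
stop True [ 0.4577 -0.1215  0.1263] pred [ 0.4579 -0.1212  0.1273] F [-6.9  0.9 22.4] 22.78
up F [ 1.3 -0.4 -0.1] 25.11
grip top z@.465 [0.3085546] 141
28.4583 [0.5197764  0.04042593 0.16626231] [0.51901919 0.040799   0.1055    ] 0.07015164788081898
```

View pics/l2.png

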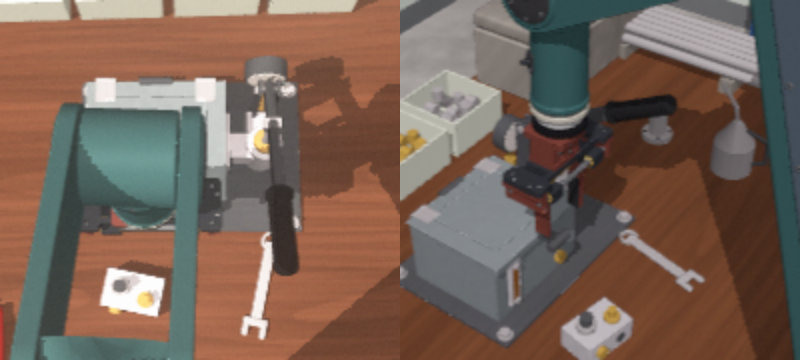

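The lever is back at rest in the right view, and the fingers straddle the handle from above near (550,210). I'll lower, pinch and start lifting.

```bash
python3 - <<'E'
from h import *
print(servo_line(lid_pt(0),rate=.08,contact_N=8),current_position().round(4))
move_gripper(.03); print("gap",current_finger_gap(),"F",np.round(current_force(),1))
for a in(.1,.2,.3): servo_line(lid_pt(a),rate=.08)
print("gap",current_finger_gap(),"F",np.round(current_force(),1),"T",np.round(current_torque(),2),current_clock())
c=capture("side"); cv2.imwrite("pics/lift.png",cv2.resize(c["image"][120:260,180:340],None,fx=4,fy=4))
E
```

```text
False [0.5194 0.0408 0.1058]
gap 0.04370514106685921 F [0.1 8.1 1. ]
gap 0.043881627609981766 F [ 2.5  7.3 -4.3] T [ 1.19 -0.22 -0.05] 31.2333
```

View pics/lift.png

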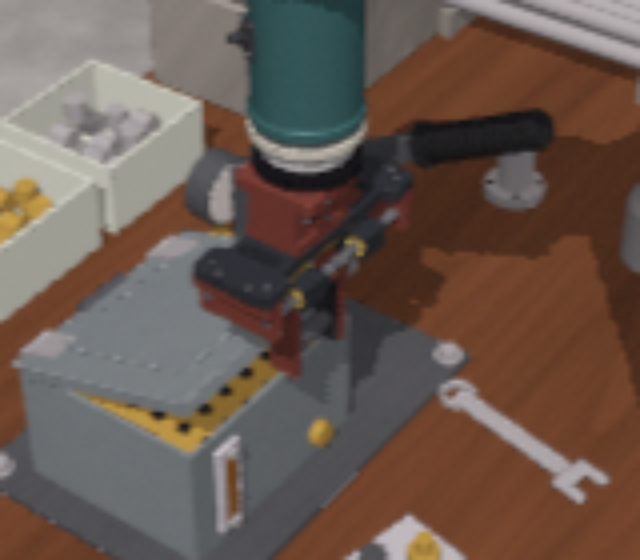

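The lid is pinched and tilting open, with the oil tray visible at about (200,420) and the lever untouched. I'll continue the arc to 60°.

```bash
python3 - <<'E'
from h import *
for a in(.45,.6,.75,.9,1.055): servo_line(lid_pt(a),rate=.08); print(round(a,2),current_position().round(4),np.round(current_force(),1))
sleep(.5)
print("gap",current_finger_gap(),"F",np.round(current_force(),1),"T",np.round(current_torque(),2),current_clock())
ax=Rz.inv()
for n in("side","top"):
    c=capture(n); r=silhouettes(n,"lid")
    if n=="side": cv2.imwrite("pics/end.png",cv2.resize(c["image"][100:280,150:390],None,fx=3,fy=3))
    for k in r[:1]:
        p=ax.apply(cloud(c,cv2.erode(k["region"].astype(np.uint8),np.ones((5,5)))>0)-O)
        h=np.array([.088,0,.124]); q=p-h; th=np.arctan2(q[:,2],-q[:,0]); rr=np.hypot(q[:,0],q[:,2])
        s=(rr>.06)&(rr<.19)&(abs(p[:,1])<.1)&(th>.5)
        f=np.polyfit(q[s][:,2],-q[s][:,0],1) if s.sum()>20 else [np.nan]
        print(n,k["conf"],s.sum(),"polar deg",np.degrees(np.percentile(th[s],[10,50,90])).round(1) if s.any() else None,"slope deg",90-np.degrees(np.arctan(f[0])))
    r=silhouettes(n,"lever")
    if r:
        g=cloud(c,r[0]["region"]); g=g[(abs(g[:,0]-.465)<.015)&(abs(g[:,1]+.121)<.03)]; print("grip z",np.median(g[:,2]) if len(g) else None,len(g))
E
```

```text
0.45 [0.5401 0.0423 0.1981] [ 2.2  6.5 -5.3]
0.6 [0.5557 0.042  0.2255] [ 1.4  6.5 -5.4]
0.75 [0.5753 0.0416 0.2502] [ 0.2  5.8 -5.7]
0.9 [0.5983 0.0411 0.2718] [-0.2  5.2 -4.8]
1.05 [0.6257 0.0405 0.2905] [-3.3  4.6 -3.8]
gap 0.043536984662305135 F [-1.8  5.3 -2.6] T [ 0.8   0.47 -0.11] 34.55
grip z 0.3017275208222044 91Traceback (most recent call last):
  File "<stdin>", line 10, in <module>
ValueError: operands could not be broadcast together with shapes (0,) (3,)
```

View pics/end.png

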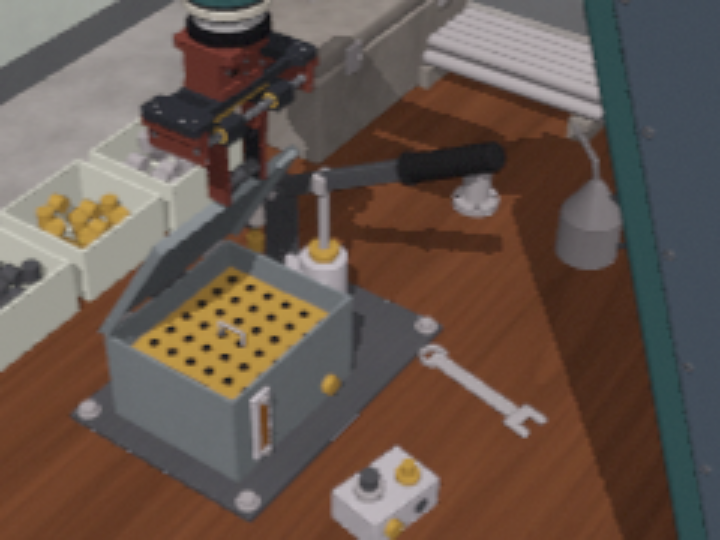

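The lid stands steeply open, nearly edge-on from (120,310) to (290,155), and is still pinched. I'll measure its angle from the depth cloud.

```bash
python3 - <<'E'
from h import *
h=np.array([.088,0,.124])
for n in("side","top"):
    c=capture(n); p=Rz.inv().apply(cloud(c,np.pad(np.ones((180,240),bool),((100,104),(150,122))))-O); q=p-h
    rr=np.hypot(q[:,0],q[:,2]); th=np.degrees(np.arctan2(q[:,2],-q[:,0]))
    s=(rr>.05)&(rr<.19)&(abs(p[:,1])<.105)&(q[:,2]>.03)&(th>35)&(th<85)
    print(n,s.sum(),np.histogram(th[s],np.arange(35,86,2.5))[0])
    for lo in(.05,.085,.12,.155):
        t=s&(rr>=lo)&(rr<lo+.035)
        if t.sum(): print(lo,t.sum(),np.percentile(th[t],[10,50,90]).round(1))
print(current_position(),current_finger_gap(),current_force().round(1),current_clock())
E
```

```text
side 574 [  0   0   0   0   0   5  10  37 393 128   1   0   0   0   0   0   0   0
   0   0]
0.05 130 [53.5 56.3 57.1]
0.085 135 [54.7 57.2 57.5]
0.12 85 [54.6 57.4 57.8]
0.155 224 [55.4 56.8 58.6]
top 99 [ 0  0  0  0  0  0  0  0 12 65 22  0  0  0  0  0  0  0  0  0]
0.05 18 [59.9 60.3 61. ]
0.085 21 [59.2 59.8 60. ]
0.12 22 [59.2 59.5 60.2]
0.155 38 [56.  58.2 59.1]
[0.62555295 0.04051877 0.29040731] 0.04387383117361251 [-3.2  4.5 -3.3] 34.9
```

TCP kinematics put the lid at 59.8°. The depth cloud, corrected for lid thickness, gives about 58–59.5°. I'll raise it about 1.3° so it's centred on 60, check again, and hand in.

```bash
python3 - <<'E'
from h import *
servo_line(lid_pt(1.078),rate=.05); sleep(.5)
h=np.array([.088,0,.124])
for n in("side","top"):
    c=capture(n); p=Rz.inv().apply(cloud(c,np.pad(np.ones((180,240),bool),((100,104),(150,122))))-O); q=p-h
    rr=np.hypot(q[:,0],q[:,2]); th=np.degrees(np.arctan2(q[:,2],-q[:,0]))
    s=(rr>.1)&(rr<.155)&(abs(p[:,1])<.105)&(th>35)&(th<85); print(n,s.sum(),np.median(th[s]))
    for k in("lever","valve_block","spanner","oil_can"):
        r=spot_in(n,k); print(k,np.round(r[0]["xy"]) if r else None,end=" ")
g=Rz.inv().apply(current_position()-O)+[0,0,.019]-h; print("\nkin deg",np.degrees(np.arctan2(g[2],-g[0])),np.hypot(g[0],g[2]))
print(current_finger_gap(),current_force().round(1),current_qvel().round(4),current_clock())
close_job()
E
```

```text
side 213 58.50123488445569
lever [288. 156.] valve_block None spanner [313. 233.] oil_can [344. 174.] top 26 60.65142682278773
lever [319. 204.] valve_block None spanner [309. 248.] oil_can [409. 236.] 
kin deg 61.113212599716285 0.2143233044702724
0.043706125988908974 [-1.8  4.8 -2.5] [-0.0006 -0.0007 -0.001  -0.0005 -0.0005  0.0007] 36.15
the job is handed in; nothing more can be done
```

The job is handed in, at 36.2 s on the clock: the lever had four full strokes with the lid shut, and the gripper is still holding the lid open at about 60°.

- **Lever:** Each stroke ended on the stop, with the TCP at about 0.126 m (0.127 m predicted) and a contact force of about 22 N. After each one I backed the fingers clear of the rest position and felt no load. The pictures show the lever at rest afterwards.
- **Lid:** I pinched the T handle across its ends and lifted it along its arc. The finger gap is steady at 43.7 mm on the 44 mm handle, and the arm is still.
- **Lid angle:** The readings disagree a little. Arm kinematics give 61.1°, while depth gives 58.5° on the underside (side camera) and 60.7° on the top face (top camera). Allowing for lid thickness, I estimate about 60°, give or take 1°.
- **Other things on the bench:** The oil can is at the same pixels as at the start, to within 1. In the last check the detector missed the valve block in both cameras. It showed in its place in the last picture I viewed, before the final 1.3° lift, and the arm never went near it. I took no starting position for the spanner, but it looks unmoved in the pictures. I did not re-check the tape roll, bin, flange or screwdriver.

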